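# Tip the drawers over, read the marks, sort them

### The arm

A 6-joint arm with a two-finger parallel gripper is mounted at the origin on a cart in front of the work surface, level with it; the furniture and walls round the work are solid. World frame = base frame: x ahead of the robot, y to its left, z up, the work surface at z = 0. Lengths are in m, angles in rad, forces in N, time in s.
With the tool pointing down it reaches from about 0.3 to 0.85 m from the base axis. Payload 5.4 kg.
Tool frame: the origin (TCP) lies on the mounting face of the last link; the fingertips stand 173 mm ahead of it and the grasp point (between the pads) lies 155 mm ahead of it; z points along the fingers, y is the line along which they close (so a half turn about z gives the same grasp; the last joint's range is limited). The gripper opens to 85 mm and grips with 20 to 120 N. Pads are 22 mm wide; open, the fingers measure 114 mm over their backs; the gripper's body (76 mm by 85 mm) begins 54 mm behind the grasp point. The pads swing forward as they close: fully open they stand 13 mm farther back than shut.
Start: joints at [0.923, 0.158, 1.597, -0, 1.386, -0.21], TCP at [0.244, 0.521, 0.405] pointing down, gripper open.
Joint ranges: [-2.91, 2.91], [-0.94, 2.29], [0.18, 2.7], [-1.29, 4.43], [0.17, 2.64], [-3, 3]. Speed limits (rad/s): [2.57, 2.57, 3.14, 3.14, 3.14, 3.14].

### API

Orientations are given as a unit quaternion [w, x, y, z].
In Python, from rig import ctrl, cams, ticket gives the robot as it stands (ctrl), with the cameras (cams) and the job (ticket).
- The arm moves only by the shell command python3 inch.py 'ROWS'. ROWS is a JSON list of rows, 1 to 20 of them, each of 7 numbers: the finger opening in m, then dx, dy, dz in m, then a rotation vector rx, ry, rz in rad; each row is the pose to reach, as a shift and turn from the pose commanded when the command began, along the tool's axes at that moment; what a row does not reach only later rows make up. A row lasts 1/10 s, in which the tool goes at most 0.05 m and 0.15 rad, less where a joint would pass 70% of its speed; a pose out of reach is approached as far as the arm can. The fingers move at their own pace and stop on an object; the grip force is fixed at half the most. Time passes only in rows, so rows that do not move let the fingers close. It prints the time, the measured TCP pose, the force, the opening and the grip force at its end.
- ctrl.sense(): the state, without advancing time (a new reading comes with each control period).
- cams.snapshot(name): name is "scene" or "top"; returns a dict with "color" (400x640x3 uint8, red, green, blue), "K" (3x3 intrinsics, pixels), "R" (3x3) and "t" (3): a world point X has camera coordinates R X + t. Camera axes: x right, y down, z forward; pixel columns grow to the right and rows downward; lengths in m; the calibration is good to about 2 mm. A picture is of the moment at which its call begins. There is no depth.
- ticket.job_done(): hands the job in; it is judged then, once.
The state is a dict: "clock": time; "joint_pos": joint angles; "qd": joint speeds; "joint_efforts": joint torques, N m; "ee_pos": TCP position; "orientation": TCP orientation; "contact_force": force on the tool from outside, world axes, zero at the start; "moment": the same for the moment, N m; "width": finger opening in m; "gripper_force": force on a finger pad.
Only numpy, scipy, OpenCV 4.12 (cv2) and the standard library are available. Lean on these libraries where they do the work, as an engineer would, in place of code of your own. Each camera call takes 0.05 s, during which the arm holds its last target. There are 200 camera calls.

### The job

Each of the two grey drawers has a green or an orange mark hidden on its underside. Without lifting it off the bench, tip each drawer up by its pull ledge and over onto its open side, so that the mark shows, and only then slide it, still bottom-up, wholly onto the mat of that colour. Leave the tub, jar and bottle behind them where they stand.

Things in the scene. Friction and masses are not known exactly. Their poses are not given: they have to be found in the camera images.
- green_drawer: Grey open-topped empty drawer with the green mark underneath, otherwise like its twin. 76 long (x) x 92 wide (y) x 46 high (z) mm, walls 4 mm, about 0.13 to 0.25 kg. Origin: centre of its underside; z points to its open side. Starts open side up, ledge end (-x) to the right (world -y) within 0.25 rad; the two stand in front, 0.24 to 0.36 m apart left and right; which is where changes.
- green_ledge (a point): Middle of the lower outer edge of the green drawer's pull ledge: a flat plate 60 mm wide, 5 mm thick, sticking out 24 mm from the drawer's -x end wall; its underside is 36 mm above the drawer's underside, so 36 mm is free between ledge and bench. Axes as the drawer's.
- green_mark (a point): Centre of the round green mark, 52 mm across, flat on the underside of its drawer: hidden against the bench until the drawer is turned over. Axes as the drawer's.
- orange_drawer: Grey open-topped empty drawer with the orange mark underneath, otherwise like its twin. 76 long (x) x 92 wide (y) x 46 high (z) mm, walls 4 mm, about 0.13 to 0.25 kg. Origin: centre of its underside; z points to its open side. Starts open side up, ledge end (-x) to the right (world -y) within 0.25 rad; the two stand in front, 0.24 to 0.36 m apart left and right; which is where changes.
- orange_ledge (a point): Middle of the lower outer edge of the orange drawer's pull ledge: a flat plate 60 mm wide, 5 mm thick, sticking out 24 mm from the drawer's -x end wall; its underside is 36 mm above the drawer's underside, so 36 mm is free between ledge and bench. Axes as the drawer's.
- orange_mark (a point): Centre of the round orange mark, 52 mm across, flat on the underside of its drawer: hidden against the bench until the drawer is turned over. Axes as the drawer's.
- green_mat: Thin green square stuck to the bench, 160 x 160 mm, flush (nothing catches on it). Origin at its centre on the bench, sides along its x and y axes. The mats lie beyond the drawers, one left, one right; which colour is where changes.
- orange_mat: Thin orange square stuck to the bench, 160 x 160 mm, flush (nothing catches on it). Origin at its centre on the bench, sides along its x and y axes. The mats lie beyond the drawers, one left, one right; which colour is where changes.
- kraft_tub: Bystander behind the work, to be left alone: brown card tub with a dark lid, 65 mm across, 88 mm high. Origin at the centre of its underside.
- jar_balls: Bystander behind the work, to be left alone: clear jar of steel parts with a white lid, 56 mm across, 76 mm high. Origin at the centre of its underside.
- oil_bottle: Bystander behind the work, to be left alone: cream squeeze bottle with a black nozzle, 47 mm across, 137 mm high. Origin at the centre of its underside.

How it is judged:
On the way, in this order (a step that is already met when the one before it is completed fails the run):
1. one drawer lies bottom-up (angle between any of green_drawer, orange_drawer's own z axis and vertical above 2.95 rad), for 0.1 s.
2. both drawers lie bottom-up (angle between each of green_drawer, orange_drawer's own z axis and vertical above 2.95 rad), for 0.1 s.
At the end, for the whole second after the job is handed in: Both drawers lie bottom-up on the bench (within 0.19 rad), at rest, each with its middle within 42 mm of the centre of the mat of its own colour along both of the mat's sides (all of step 2 and x of green_drawer in the frame of green_mat between -0.042 and 0.042 m and y of green_drawer in the frame of green_mat between -0.042 and 0.042 m and x of orange_drawer in the frame of orange_mat between -0.042 and 0.042 m and y of orange_drawer in the frame of orange_mat between -0.042 and 0.042 m and height (world z) of each of green_drawer, orange_drawer below 0.055 m and linear speed of each of green_drawer, orange_drawer below 0.02 m/s); the robot touches nothing.
It fails at once if a drawer is brought onto a mat before it has been turned over ((angle between green_drawer's own z axis and vertical below 1.2 rad and x of green_drawer in the frame of green_mat between -0.07 and 0.07 m and y of green_drawer in the frame of green_mat between -0.07 and 0.07 m) or (angle between green_drawer's own z axis and vertical below 1.2 rad and x of green_drawer in the frame of orange_mat between -0.07 and 0.07 m and y of green_drawer in the frame of orange_mat between -0.07 and 0.07 m) or (angle between orange_drawer's own z axis and vertical below 1.2 rad and x of orange_drawer in the frame of green_mat between -0.07 and 0.07 m and y of orange_drawer in the frame of green_mat between -0.07 and 0.07 m) or (angle between orange_drawer's own z axis and vertical below 1.2 rad and x of orange_drawer in the frame of orange_mat between -0.07 and 0.07 m and y of orange_drawer in the frame of orange_mat between -0.07 and 0.07 m)).
It fails at once if a drawer is lifted off the bench (middle of its underside above 0.085 m) (height (world z) of any of green_drawer, orange_drawer above 0.085 m).
It fails at once if the tub, jar or bottle is shifted by more than 25 mm or tipped over (distance of any of kraft_tub, jar_balls, oil_bottle from where it was at the start of the episode above 0.025 m or angle between any of kraft_tub, jar_balls, oil_bottle's own z axis and vertical above 0.5 rad).
It also fails if it takes over 72 s, if anything falls off the work surface, if the arm or the gripper's body presses on something with over 40 N, if the wrist force passes 120 N, or if a joint passes its speed limit or range.

## Working session

There is one attempt and no reset: what is moved stays moved. The work goes in short steps, Python scripts to look and compute and a shell command to move; the robot and the scene stay as the last step left them, time stands still between calls to the robot, and variables do not carry over. Pictures are saved under pics/ and viewed, at most 10 in all, crops included, and the job is handed in when it is done.

```bash
ls; mkdir -p pics; python3 - <<'E'
from rig import ctrl, cams, ticket
import cv2,pickle
s=ctrl.sense();print(s['clock'],s['ee_pos'],s['orientation'],s['width'])
for n in("top","scene"):
    d=cams.snapshot(n);pickle.dump(d,open(f'{n}0.pkl','wb'));cv2.imwrite(f'pics/{n}0.png',d['color'][:,:,::-1]);print(n,d['K'].tolist(),(-d['R'].T@d['t']).round(3))
E
```

```text
inch.py
pics
rig.py
0.0 [0.24361151 0.52052999 0.4036859 ] [-3.90353694e-04  2.17144028e-01  9.76139092e-01 -8.90164576e-04] 0.08512037131446949
top [[362.5571571760946, 0.0, 312.4176480735823], [0.0, 362.5571571760946, 203.66974136534571], [0.0, 0.0, 1.0]] [ 0.484 -0.047  0.924]
scene [[381.31655975446984, 0.0, 319.71161058293535], [0.0, 381.31655975446984, 191.21210594189444], [0.0, 0.0, 1.0]] [ 0.122 -0.465  0.633]
```

View pics/top0.png

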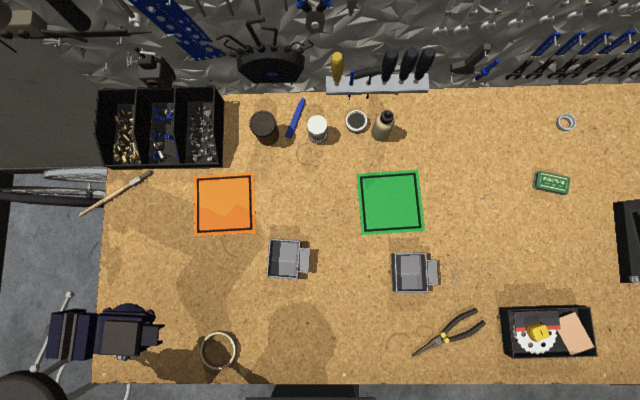

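View pics/scene0.png

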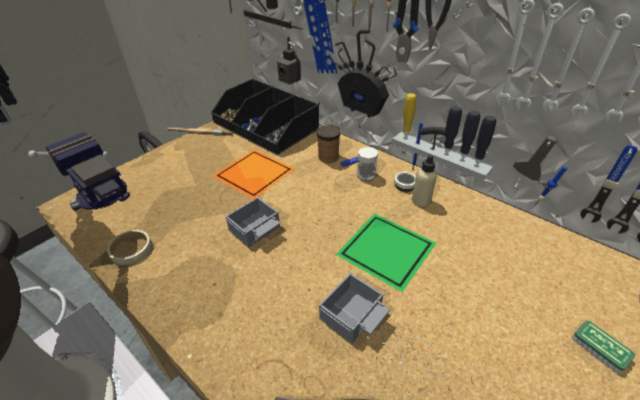

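The top view shows the orange mat at about (224,205), the green mat at (391,201), and drawers at (285,260) and (411,272) with their ledges to the right. I'll zoom in on the drawers and measure the mats.

```bash
cat > h.py <<'E'
import numpy as np,cv2,pickle
from scipy.spatial.transform import Rotation as Rn
from rig import ctrl, cams, ticket
def ray(d,uv,z):
    uv=np.atleast_2d(uv).astype(float); p=np.c_[uv,np.ones(len(uv))]@np.linalg.inv(d['K']).T@d['R']
    c=-d['R'].T@d['t']; return c+p*((z-c[2])/p[:,2])[:,None]
def pix(d,X):
    c=np.atleast_2d(X)@d['R'].T+d['t']; c=c@d['K'].T; return c[:,:2]/c[:,2:]
def blob(d,lo,hi):
    m=cv2.inRange(cv2.cvtColor(d['color'],cv2.COLOR_RGB2HSV),lo,hi)
    return m
def mats(d):
    out={}
    for n,lo,hi in(("orange",(8,190,150),(18,255,255)),("green",(50,150,80),(80,255,255))):
        m=cv2.morphologyEx(blob(d,lo,hi),cv2.MORPH_CLOSE,np.ones((7,7)))
        c=max(cv2.findContours(m,0,2)[0],key=cv2.contourArea)
        w=ray(d,c[:,0],0)[:,:2].astype(np.float32); out[n]=cv2.minAreaRect(w)
    return out
def pose():
    s=ctrl.sense();w,x,y,z=s['orientation'];R=Rn.from_quat([x,y,z,w]).as_matrix();return s,np.array(s['ee_pos']),R
E
python3 - <<'E'
from h import *
d=pickle.load(open('top0.pkl','rb'));print(mats(d))
c=d['color']; hsv=cv2.cvtColor(c,cv2.COLOR_RGB2HSV)
crops=[]
for n,(x,y) in (('L',(258,228)),('R',(382,240))):
    m=np.zeros(c.shape[:2],np.uint8); m[y:y+64,x:x+64]=(hsv[y:y+64,x:x+64,1]<60)*255
    k=max(cv2.findContours(m,0,2)[0],key=cv2.contourArea)
    print(n,cv2.boundingRect(k),cv2.minAreaRect(k))
    crops.append(cv2.resize(c[y:y+64,x:x+64],None,fx=6,fy=6,interpolation=cv2.INTER_CUBIC))
cv2.imwrite('pics/crop.png',np.hstack(crops)[:,:,::-1])
E
```

```text
{'orange': ((0.582768976688385, 0.1798030138015747), (0.07710514217615128, 0.07760200649499893), 35.00776290893555), 'green': ((0.6264369487762451, -0.209590345621109), (0.1547747552394867, 0.1545686274766922), 3.0101780891418457)}
L (266, 239, 44, 41) ((288.05291748046875, 258.811767578125), (41.64619827270508, 39.65209197998047), 4.39870548248291)
R (391, 252, 47, 41) ((414.0, 272.0), (40.0, 46.0), 90.0)
```

View pics/crop.png

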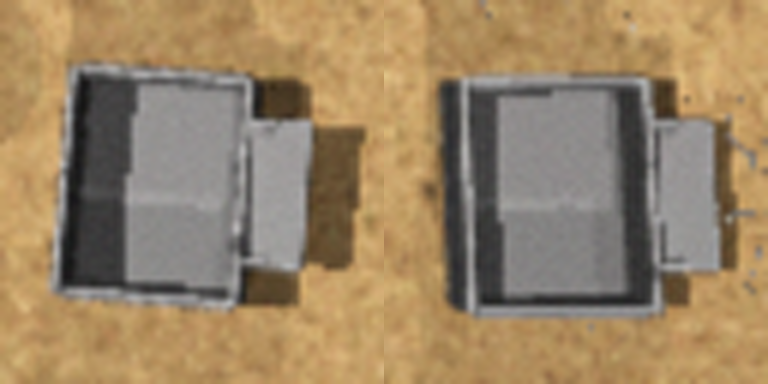

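The crop shows the left drawer's rim corners at crop pixels (73,66), (250,76), (235,304), (56,290). The right drawer's, in its own half, are (78,80), (264,80), (276,314), (90,314). I'll turn these into poses and check them against the given sizes.

```bash
sed -i 's/(8,190,150),(18/(5,200,120),(16/' h.py; cat >> h.py <<'E'
def tcprep():
    s,p,R=pose();print('t',s['clock'],'p',p.round(4),'w',round(s['width'],4),'F',np.round(s['contact_force'],1));print(R.round(3).tolist());return p,R
E
python3 - <<'E'
from h import *
d=pickle.load(open('top0.pkl','rb'))
hsv=cv2.cvtColor(d['color'],cv2.COLOR_RGB2HSV)
print(hsv[195,205],hsv[215,240],hsv[180,197],hsv[220,150]);print(mats(d))
for n,o,q in(('L',(258,228),[(73,66),(250,76),(235,304),(56,290)]),('R',(382,240),[(78,80),(264,80),(276,314),(90,314)])):
    uv=(np.array(q)+.5)/6-.5+o; w=ray(d,uv,.046)[:,:2]
    ax=(w[0]+w[3]-w[1]-w[2]);ay=(w[0]+w[1]-w[2]-w[3])
    print(n,'c',w.mean(0).round(4),'len',np.linalg.norm(ax)/2,'wid',np.linalg.norm(ay)/2,'xax ang',np.arctan2(ax[1],ax[0]),'side ang+90',np.arctan2(ay[1],ay[0])+np.pi/2)
tcprep()
E
```

```text
[ 16 183 228] [ 14 186 229] [  9 133  44] [ 18 121 179]Traceback (most recent call last):
  File "<stdin>", line 4, in <module>
  File "h.py", line 16, in mats
    c=max(cv2.findContours(m,0,2)[0],key=cv2.contourArea)
ValueError: max() iterable argument is empty
```

```bash
sed -i 's/(5,200,120),(16/(5,160,110),(18/' h.py
python3 - <<'E'
from h import *
d=pickle.load(open('top0.pkl','rb'))
print(mats(d))
for n,o,q in(('L',(258,228),[(73,66),(250,76),(235,304),(56,290)]),('R',(382,240),[(78,80),(264,80),(276,314),(90,314)])):
    uv=(np.array(q)+.5)/6-.5+o; w=ray(d,uv,.046)[:,:2]
    ax=(w[0]+w[3]-w[1]-w[2]);ay=(w[0]+w[1]-w[2]-w[3])
    print(n,'c',w.mean(0).round(4),'len',np.linalg.norm(ax)/2,'wid',np.linalg.norm(ay)/2,'xax ang',np.arctan2(ax[1],ax[0]),'side ang+90',np.arctan2(ay[1],ay[0])+np.pi/2)
tcprep()
E
```

```text
{'orange': ((0.6295619010925293, 0.21815669536590576), (0.16088658571243286, 0.15914025902748108), 2.1970438957214355), 'green': ((0.6264369487762451, -0.209590345621109), (0.1547747552394867, 0.1545686274766922), 3.0101780891418457)}
L c [0.4867 0.0583] len 0.0718024666455273 wid 0.08968820123669358 xax ang 1.4931693282167204 side ang+90 1.4996868511511885
R c [ 0.4502 -0.2444] len 0.07237498005137256 wid 0.09039482407458603 xax ang 1.5607449389194008 side ang+90 1.5704594153349767
t 0.1 p [0.2436 0.5206 0.4038] w 0.0859 F [ 0.5 -0.   0.2]
[[-0.906, 0.424, -0.001], [0.424, 0.906, -0.001], [0.0, -0.002, -1.0]]
```

```bash
cat >> h.py <<'E'
DR={'L':(np.array([.4867,.0583]),1.495),'R':(np.array([.4502,-.2444]),1.565)}
def frame(a):
    ux=np.array([np.cos(a),np.sin(a),0]);return ux,np.cross([0,0,1],ux),np.array([0,0,1.])
def tool(a,phi):
    ux,uy,uz=frame(a);z=np.sin(phi)*ux-np.cos(phi)*uz;x=np.cos(phi)*ux+np.sin(phi)*uz
    return np.c_[x,-uy,z]
def row(p,R,P,Q,w):
    print([w]+(R.T@(np.array(P)-p)).round(3).tolist()+Rn.from_matrix(R.T@Q).as_rotvec().round(3).tolist())
def ledge(n,phi=.6,L=.167):
    c,a=DR[n];ux,_,_=frame(a);Q=tool(a,phi);T=np.r_[c,0]-ux*.051+np.array([0,0,.028])
    return T-L*Q[:,2],Q
E
python3 - <<'E'
from h import *
p,R=tcprep();P,Q=ledge('L');print(P)
row(p,R,P-.14*Q[:,2],Q,.085)
E
```

```text
t 0.1 p [0.2436 0.5206 0.4038] w 0.0859 F [ 0.5 -0.   0.2]
[[-0.906, 0.424, -0.001], [0.424, 0.906, -0.001], [0.0, -0.002, -1.0]]
[ 0.47569769 -0.08657813  0.16583105]
[0.085, -0.496, -0.525, 0.123, -0.364, 0.525, 1.17]
```

```bash
r="[0.085,-0.496,-0.525,0.123,-0.364,0.525,1.17]"; python3 inch.py '[[0.085,-0.25,-0.26,0.06,-0.18,0.26,0.58],[0.085,-0.25,-0.26,0.06,-0.18,0.26,0.58],[0.085,-0.25,-0.26,0.06,-0.18,0.26,0.58],[0.085,-0.25,-0.26,0.06,-0.18,0.26,0.58],[0.085,-0.25,-0.26,0.06,-0.18,0.26,0.58],[0.085,-0.25,-0.26,0.06,-0.18,0.26,0.58],[0.085,-0.25,-0.26,0.06,-0.18,0.26,0.58],[0.085,-0.25,-0.26,0.06,-0.18,0.26,0.58],[0.085,-0.496,-0.525,0.123,-0.364,0.525,1.17],[0.085,-0.496,-0.525,0.123,-0.364,0.525,1.17],[0.085,-0.496,-0.525,0.123,-0.364,0.525,1.17],[0.085,-0.496,-0.525,0.123,-0.364,0.525,1.17],[0.085,-0.496,-0.525,0.123,-0.364,0.525,1.17],[0.085,-0.496,-0.525,0.123,-0.364,0.525,1.17],[0.085,-0.496,-0.525,0.123,-0.364,0.525,1.17],[0.085,-0.496,-0.525,0.123,-0.364,0.525,1.17],[0.085,-0.496,-0.525,0.123,-0.364,0.525,1.17],[0.085,-0.496,-0.525,0.123,-0.364,0.525,1.17]]'
python3 - <<'E'
from h import *
p,R=tcprep();P,Q=ledge('L');print(ctrl.sense()['joint_pos'])
row(p,R,P-.14*Q[:,2],Q,.085)
row(p,R,P-.05*Q[:,2],Q,.085)
row(p,R,P,Q,.085)
E
```

```text
clock: 1.9
ee_pos: [0.4702, -0.1647, 0.2813]
orientation: [-0.202, 0.7, 0.649, 0.218]
contact_force: [0.1, 0.2, 0.8]
width: 0.0852
gripper_force: 0.0
t 1.9 p [ 0.4702 -0.1647  0.2813] w 0.0852 F [0.1 0.2 0.8]
[[0.063, 0.997, 0.043], [0.821, -0.076, 0.565], [0.567, -0.0, -0.824]]
[-0.70725845  0.19096691  1.87049733  0.47756403  1.47753459 -0.77394439]
[0.085, -0.001, -0.0, -0.001, 0.0, -0.003, -0.0]
[0.085, -0.001, -0.0, 0.089, 0.0, -0.003, -0.0]
[0.085, -0.001, -0.0, 0.139, 0.0, -0.003, -0.0]
```

```bash
python3 inch.py '[[0.085,0,0,0.045,0,0,0],[0.085,0,0,0.09,0,0,0],[0.085,0,0,0.12,0,0,0],[0.085,0,0,0.139,0,0,0],[0.085,0,0,0.139,0,0,0]]'
python3 - <<'E'
from h import *
a=cams.snapshot('scene')['color'];b=cams.snapshot('top')['color']
cv2.imwrite('pics/g1.png',np.hstack([cv2.resize(a[150:300,180:330],(390,390)),cv2.resize(b[210:310,240:340],(390,390))])[:,:,::-1])
E
```

```text
clock: 2.4
ee_pos: [0.4746, -0.0833, 0.1652]
orientation: [-0.204, 0.699, 0.65, 0.217]
contact_force: [-0.6, 0.4, 0.7]
width: 0.0849
gripper_force: 0.0
```

View pics/g1.png

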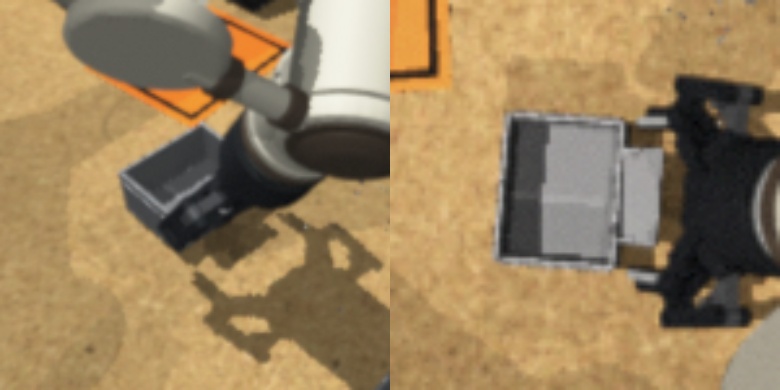

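The fingers straddle the ledge evenly. Their tips, at crop (630,123) and (645,280), sit close to the end wall, so I'll back off a little before closing.

```bash
python3 inch.py '[[0.085,-0.004,0,-0.001,0,0,0],[0.03,-0.004,0,-0.002,0,0,0],[0.03,-0.004,0,-0.002,0,0,0],[0.03,-0.004,0,-0.002,0,0,0],[0.03,-0.004,0,-0.002,0,0,0],[0.03,-0.004,0,-0.002,0,0,0],[0.03,-0.004,0,-0.002,0,0,0],[0.03,-0.004,0,-0.002,0,0,0]]'
cat >> h.py <<'E'
def arc(n,tot,N,shift=0.):
    p,R=tcprep();c,a=DR[n];ux,uy,_=frame(a);O=np.r_[c,0]+.038*ux
    for i in range(1,N+1):
        M=Rn.from_rotvec(uy*tot*i/N).as_matrix();row(p,R,O+M@(p-O),M@R,.03)
E
python3 - <<'E'
from h import *
arc('L',1.57,16)
a=cams.snapshot('top')['color']
E
```

```text
clock: 3.3
ee_pos: [0.4768, -0.0922, 0.168]
orientation: [-0.2, 0.7, 0.65, 0.218]
contact_force: [-3.7, -3.9, 8.4]
width: 0.0572
gripper_force: 61.8
t 3.3 p [ 0.4768 -0.0922  0.168 ] w 0.0572 F [-3.7 -3.9  8.4]
[[0.061, 0.997, 0.045], [0.823, -0.076, 0.563], [0.565, 0.003, -0.825]]
[0.03, 0.024, 0.0, -0.005, 0.0, -0.098, -0.0]
[0.03, 0.049, 0.0, -0.007, 0.0, -0.196, -0.001]
[0.03, 0.074, 0.0, -0.007, 0.0, -0.294, -0.001]
[0.03, 0.098, 0.0, -0.005, 0.001, -0.392, -0.001]
[0.03, 0.123, 0.0, 0.0, 0.001, -0.491, -0.001]
[0.03, 0.146, 0.0, 0.008, 0.001, -0.589, -0.002]
[0.03, 0.169, 0.0, 0.017, 0.001, -0.687, -0.002]
[0.03, 0.191, 0.0, 0.029, 0.001, -0.785, -0.002]
[0.03, 0.212, 0.0, 0.043, 0.001, -0.883, -0.002]
[0.03, 0.231, 0.0, 0.058, 0.002, -0.981, -0.003]
[0.03, 0.248, 0.0, 0.076, 0.002, -1.079, -0.003]
[0.03, 0.264, 0.0, 0.095, 0.002, -1.177, -0.003]
[0.03, 0.278, 0.0, 0.116, 0.002, -1.276, -0.003]
[0.03, 0.289, 0.0, 0.138, 0.002, -1.374, -0.004]
[0.03, 0.299, 0.0, 0.161, 0.002, -1.472, -0.004]
[0.03, 0.306, -0.0, 0.184, 0.002, -1.57, -0.004]
```

```bash
python3 inch.py '[[0.03,0.024,0,-0.005,0,-0.098,0],[0.03,0.049,0,-0.007,0,-0.196,0],[0.03,0.074,0,-0.007,0,-0.294,0],[0.03,0.098,0,-0.005,0,-0.392,0],[0.03,0.098,0,-0.005,0,-0.392,0],[0.03,0.098,0,-0.005,0,-0.392,0]]'
```

```text
clock: 3.95
ee_pos: [0.4823, -0.0133, 0.2265]
orientation: [-0.07, 0.729, 0.676, 0.078]
contact_force: [0.6, -0.2, -0.3]
width: 0.0573
gripper_force: 64.1
```

```bash
python3 - <<'E'
from h import *
a=cams.snapshot('scene')['color'];b=cams.snapshot('top')['color']
cv2.imwrite('pics/g2.png',np.hstack([cv2.resize(a[150:300,180:330],(390,390)),cv2.resize(b[210:310,240:340],(390,390))])[:,:,::-1])
E
```

```text
(no output)
```

View pics/g2.png

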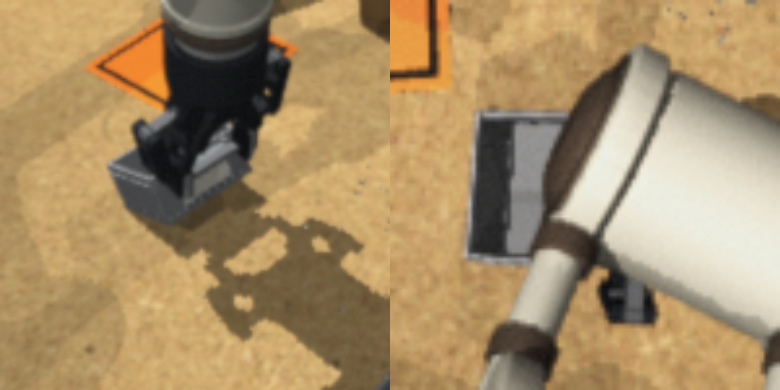

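The drawer tilts rigidly with the tool. I'll continue the arc.

```bash
python3 - <<'E'
from h import *
arc('L',1.18,8)
print(ctrl.sense()['joint_pos'])
E
```

```text
t 4.05 p [ 0.482  -0.0141  0.2257] w 0.0571 F [ 0.6 -0.2 -0.2]
[[0.075, 0.997, 0.017], [0.975, -0.077, 0.209], [0.209, 0.001, -0.978]]
[0.03, 0.036, -0.0, -0.006, -0.0, -0.147, -0.0]
[0.03, 0.074, -0.0, -0.007, -0.0, -0.295, -0.0]
[0.03, 0.11, -0.0, -0.003, -0.001, -0.442, -0.001]
[0.03, 0.146, -0.0, 0.007, -0.001, -0.59, -0.001]
[0.03, 0.18, -0.0, 0.022, -0.001, -0.737, -0.001]
[0.03, 0.211, -0.0, 0.042, -0.001, -0.885, -0.001]
[0.03, 0.239, -0.0, 0.067, -0.001, -1.032, -0.001]
[0.03, 0.263, -0.0, 0.095, -0.002, -1.18, -0.001]
[-0.33824586  0.15230844  1.9988367   0.23467302  1.05679744 -0.38362775]
```

```bash
python3 inch.py '[[0.03,0.018,0,-0.003,0,-0.074,0],[0.03,0.036,0,-0.006,0,-0.147,0],[0.03,0.055,0,-0.007,0,-0.221,0],[0.03,0.074,0,-0.007,0,-0.295,0],[0.03,0.092,0,-0.005,0,-0.368,0],[0.03,0.11,0,-0.003,0,-0.442,0],[0.03,0.128,0,0.002,0,-0.516,0],[0.03,0.146,0,0.007,0,-0.59,0],[0.03,0.163,0,0.014,0,-0.663,0],[0.03,0.18,0,0.022,0,-0.737,0],[0.03,0.196,0,0.032,0,-0.811,0],[0.03,0.211,0,0.042,0,-0.885,0],[0.03,0.225,0,0.054,0,-0.958,0],[0.03,0.239,0,0.067,0,-1.032,0],[0.03,0.251,0,0.081,0,-1.106,0],[0.03,0.263,0,0.095,0,-1.18,0],[0.03,0.263,0,0.095,0,-1.18,0],[0.03,0.263,0,0.095,0,-1.18,0]]'
python3 - <<'E'
from h import *
p,R=tcprep();print(ctrl.sense()['joint_pos'],ctrl.sense()['moment'])
a=cams.snapshot('scene')['color'];b=cams.snapshot('top')['color']
cv2.imwrite('pics/g3.png',np.hstack([cv2.resize(a[100:300,160:360],(390,390)),cv2.resize(b[190:310,220:340],(390,390))])[:,:,::-1])
E
```

```text
clock: 5.85
ee_pos: [0.5037, 0.2634, 0.19]
orientation: [0.318, 0.649, 0.599, -0.344]
contact_force: [-6.6, 7.9, 19.0]
width: 0.0572
gripper_force: 65.7
t 5.85 p [0.5037 0.2634 0.19  ] w 0.0572 F [-6.6  7.9 19. ]
[[0.045, 0.997, -0.066], [0.559, -0.079, -0.825], [-0.828, 0.0, -0.561]]
[ 0.43793108  0.63860162  1.56027932 -0.80313872  1.57234045  0.79119618] [-1.26808262  0.72485929 -0.93423318]
```

View pics/g3.png

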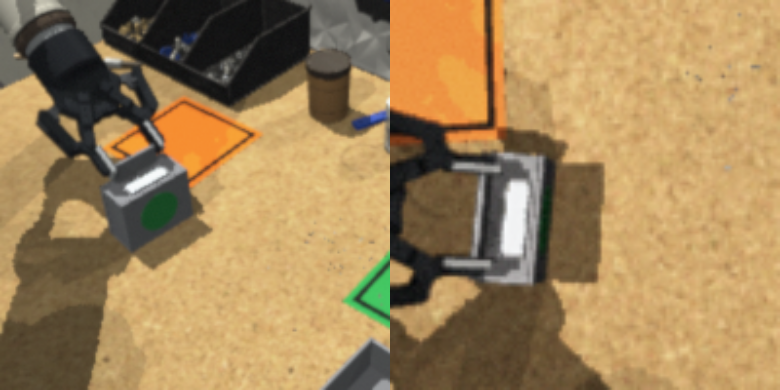

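The drawer stands on its end and shows a green mark, so the left one is green and the right one orange. Next I'll release, go round, and tip it over from behind the ledge.

```bash
cat >> h.py <<'E'
def push(n):
    c,a=DR[n];ux,uy,uz=frame(a);Q=tool(a,0)
    T=np.r_[c,0]+ux*(.038+.036-.011-.006)+uz*.085
    return T-.173*Q[:,2],Q
def arc2(n,tot,N):
    p,R=tcprep();c,a=DR[n];ux,uy,_=frame(a);O=np.r_[c,0]+.084*ux
    for i in range(1,N+1):
        M=Rn.from_rotvec(uy*tot*i/N).as_matrix();row(p,R,O+M@(p-O),M@R,0.)
E
python3 inch.py '[[0.085,0,0,0,0,0,0],[0.085,0,0,0,0,0,0],[0.085,0,0,0,0,0,0],[0.085,0,0,-0.02,0,0,0],[0.085,0,0,-0.05,0,0,0],[0.03,0,0,-0.09,0,0,0],[0.0,0,0,-0.12,0,0,0]]'
python3 - <<'E'
from h import *
p,R=tcprep();P,Q=push('L');
row(p,R,p+[0,0,.13],tool(1.495,-.5),0.)
row(p,R,P-[0,0.02,-.11],Q,0.)
E
```

```text
clock: 6.65
ee_pos: [0.5107, 0.3625, 0.2562]
orientation: [0.317, 0.649, 0.601, -0.342]
contact_force: [0.1, -0.6, -0.5]
width: 0.0587
gripper_force: 0.0
t 6.65 p [0.5107 0.3625 0.2562] w 0.0587 F [ 0.1 -0.6 -0.5]
[[0.043, 0.997, -0.063], [0.563, -0.076, -0.823], [-0.825, 0.0, -0.565]]
[0.0, -0.107, 0.0, -0.073, -0.0, 0.47, -0.001]
[0.0, -0.244, 0.001, 0.158, -0.0, 0.97, -0.001]
```

```bash
python3 inch.py '[[0,-0.06,0,-0.04,0,0.15,0],[0,-0.107,0,-0.073,0,0.3,0],[0,-0.107,0,-0.073,0,0.47,0],[0,-0.15,0,0,0,0.6,0],[0,-0.2,0,0.05,0,0.75,0],[0,-0.22,0,0.1,0,0.9,0],[0,-0.244,0.001,0.158,0,0.97,0],[0,-0.244,0.001,0.158,0,0.97,0],[0,-0.244,0.001,0.158,0,0.97,0]]'
python3 - <<'E'
from h import *
p,R=tcprep();P,Q=push('L');
row(p,R,P-[0,0.02,0],Q,0.)
row(p,R,P,Q,0.)
a=cams.snapshot('scene')['color'];b=cams.snapshot('top')['color']
cv2.imwrite('pics/g4.png',np.hstack([cv2.resize(a[100:300,160:360],(390,390)),cv2.resize(b[190:310,220:340],(390,390))])[:,:,::-1])
E
```

```text
clock: 7.55
ee_pos: [0.4902, 0.0902, 0.3664]
orientation: [-0.0, 0.735, 0.678, -0.001]
contact_force: [-0.1, -0.0, 0.2]
width: -0.0002
gripper_force: 0.0
t 7.55 p [0.4902 0.0902 0.3664] w -0.0002 F [-0.1 -0.   0.2]
[[0.08, 0.997, -0.001], [0.997, -0.08, -0.001], [-0.001, -0.001, -1.0]]
[0.0, 0.005, 0.001, 0.108, -0.001, 0.001, -0.005]
[0.0, 0.025, -0.001, 0.108, -0.001, 0.001, -0.005]
```

View pics/g4.png

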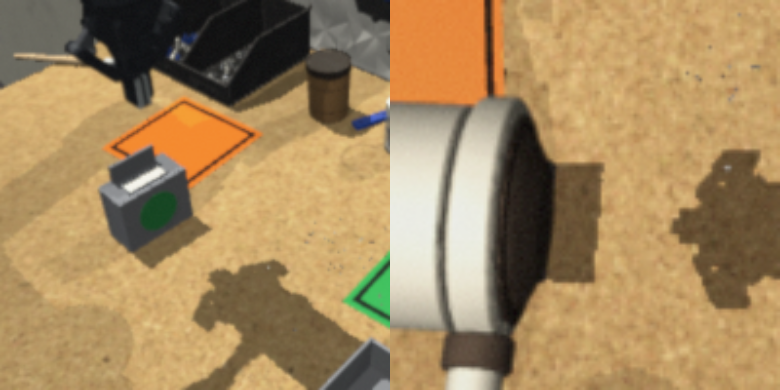

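The drawer stands freely. Its bottom-face corners are at crop (130,248) and (191,207) low, and (118,206) and (186,170) high. I'll check its position.

```bash
python3 - <<'E'
from h import *
d=cams.snapshot('scene')
f=lambda q:np.array(q)*200/390+[160,100]
print(ray(d,f([(130,248),(191,207)]),0).round(3));print(ray(d,f([(118,206),(186,170)]),.076).round(3))
E
```

```text
[[0.449 0.11  0.   ]
 [0.544 0.107 0.   ]]
[[0.443 0.103 0.076]
 [0.534 0.091 0.076]]
```

```bash
python3 inch.py '[[0,0.005,0,0.05,0,0,0],[0,0.005,0,0.09,0,0,0],[0,0.005,0,0.108,0,0,0],[0,0.005,0,0.108,0,0,0],[0,0.015,0,0.108,0,0,0],[0,0.025,0,0.108,0,0,0],[0,0.025,0,0.108,0,0,0]]'
python3 - <<'E'
from h import *
arc2('L',.84,8)
E
```

```text
clock: 8.4
ee_pos: [0.4939, 0.1207, 0.2615]
orientation: [0.002, 0.733, 0.681, 0.002]
contact_force: [0.0, 0.0, 0.2]
width: -0.0003
gripper_force: 0.0
t 8.4 p [0.4939 0.1207 0.2615] w -0.0003 F [0.  0.  0.2]
[[0.074, 0.997, 0.005], [0.997, -0.074, -0.0], [0.0, 0.005, -1.0]]
[0.0, 0.028, 0.0, -0.001, 0.0, -0.105, -0.0]
[0.0, 0.055, 0.0, 0.001, 0.0, -0.21, -0.001]
[0.0, 0.082, 0.0, 0.006, 0.001, -0.315, -0.001]
[0.0, 0.108, 0.0, 0.014, 0.001, -0.42, -0.002]
[0.0, 0.134, 0.0, 0.025, 0.001, -0.525, -0.002]
[0.0, 0.158, 0.0, 0.038, 0.001, -0.63, -0.003]
[0.0, 0.181, 0.0, 0.053, 0.001, -0.735, -0.003]
[0.0, 0.202, 0.0, 0.071, 0.002, -0.84, -0.004]
```

```bash
python3 inch.py '[[0,0.014,0,0,0,-0.053,0],[0,0.028,0,-0.001,0,-0.105,0],[0,0.042,0,0,0,-0.158,0],[0,0.055,0,0.001,0,-0.21,0],[0,0.068,0,0.003,0,-0.263,0],[0,0.082,0,0.006,0,-0.315,0],[0,0.095,0,0.01,0,-0.368,0],[0,0.108,0,0.014,0,-0.42,0],[0,0.121,0,0.019,0,-0.473,0],[0,0.134,0,0.025,0,-0.525,0],[0,0.146,0,0.031,0,-0.578,0],[0,0.158,0,0.038,0,-0.63,0],[0,0.17,0,0.045,0,-0.683,0],[0,0.181,0,0.053,0,-0.735,0],[0,0.192,0,0.062,0,-0.788,0],[0,0.202,0,0.071,0,-0.84,0],[0,0.202,0,0.071,0,-0.84,0]]'
python3 - <<'E'
from h import *
p,R=tcprep()
a=cams.snapshot('scene')['color']
cv2.imwrite('pics/g5.png',cv2.resize(a[100:300,160:360],(390,390))[:,:,::-1])
P,Q=ledge('R')
row(p,R,p+[0,-.08,.15],tool(1.495,-.4),0.)
row(p,R,P-.14*Q[:,2],Q,.085)
E
```

```text
clock: 10.1
ee_pos: [0.5085, 0.3225, 0.1889]
orientation: [0.278, 0.669, 0.621, -0.298]
contact_force: [0.1, 1.9, 1.6]
width: 0.0001
gripper_force: 1.3
t 10.1 p [0.5085 0.3225 0.1889] w 0.0001 F [0.1 1.9 1.6]
[[0.051, 0.997, -0.053], [0.665, -0.073, -0.743], [-0.745, 0.003, -0.667]]
[0.0, -0.165, 0.006, -0.041, 0.003, 0.44, 0.0]
[0.085, -0.598, -0.001, 0.529, -0.006, 1.44, -0.074]
```

View pics/g5.png

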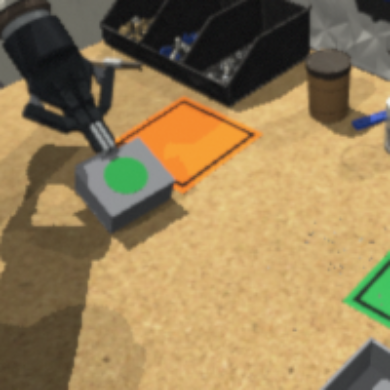

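Green drawer is bottom-up, mark at crop (126,175). Next is the right drawer.

```bash
python3 inch.py '[[0,-0.05,0,-0.04,0,0.1,0],[0,-0.1,0,-0.041,0,0.2,0],[0,-0.14,0,-0.041,0,0.3,0],[0,-0.165,0,-0.041,0,0.44,0],[0.085,-0.2,0,0.0,0,0.55,0],[0.085,-0.24,0,0.04,0,0.65,0],[0.085,-0.28,0,0.1,0,0.75,0],[0.085,-0.32,0,0.15,0,0.85,0],[0.085,-0.37,0,0.2,0,0.95,0],[0.085,-0.4,0,0.24,0,1.05,0],[0.085,-0.44,0,0.3,0,1.15,-0.02],[0.085,-0.47,0,0.36,0,1.25,-0.04],[0.085,-0.51,0,0.4,0,1.35,-0.06],[0.085,-0.55,0,0.44,-0.006,1.44,-0.074],[0.085,-0.598,-0.001,0.529,-0.006,1.44,-0.074],[0.085,-0.598,-0.001,0.529,-0.006,1.44,-0.074],[0.085,-0.598,-0.001,0.529,-0.006,1.44,-0.074],[0.085,-0.598,-0.001,0.529,-0.006,1.44,-0.074]]'
python3 - <<'E'
from h import *
p,R=tcprep();P,Q=ledge('R');P=P-.004*Q[:,0]-.002*Q[:,2]
print(ctrl.sense()['joint_pos'])
row(p,R,P,Q,.085)
d=cams.snapshot('top')
m=cv2.inRange(cv2.cvtColor(d['color'],cv2.COLOR_RGB2HSV),(50,150,60),(80,255,255))
for c in cv2.findContours(m,0,2)[0]:
    if cv2.contourArea(c)>30:
        M=cv2.moments(c);uv=(M['m10']/M['m00'],M['m01']/M['m00']);print(cv2.contourArea(c),uv,ray(d,uv,.046))
E
```

```text
clock: 11.95
ee_pos: [0.4478, -0.4556, 0.2842]
orientation: [-0.208, 0.679, 0.673, 0.209]
contact_force: [1.5, -0.1, 0.0]
width: 0.0852
gripper_force: 0.0
t 11.95 p [ 0.4478 -0.4556  0.2842] w 0.0852 F [ 1.5 -0.1  0. ]
[[0.008, 1.0, 0.005], [0.826, -0.009, 0.563], [0.563, -0.0, -0.826]]
[-1.0437246   0.58616682  1.34164882  0.29575879  1.73687471 -1.06412948]
[0.085, -0.016, 0.001, 0.133, 0.001, 0.001, -0.003]
3500.0 (389.76419047619044, 202.08223809523807) [[ 0.6184349  -0.20185012  0.046     ]]
```

```bash
python3 inch.py '[[0.085,-0.016,0,0.04,0,0,0],[0.085,-0.016,0,0.08,0,0,0],[0.085,-0.016,0,0.115,0,0,0],[0.085,-0.016,0,0.133,0,0,0],[0.085,-0.016,0,0.133,0,0,0],[0.085,-0.016,0,0.133,0,0,0]]'
python3 - <<'E'
from h import *
p,R=tcprep();P,Q=ledge('R');P=P-.004*Q[:,0]-.002*Q[:,2]
row(p,R,P,Q,.085)
d=cams.snapshot('top');uv=pix(d,[.49,.18,.046])[0];print(uv)
h=cv2.cvtColor(d['color'],cv2.COLOR_RGB2HSV)
print(h[240:280:5,int(uv[0])].tolist(),h[int(uv[1]),210:270:6].tolist())
# ledge of R in top view: gray bbox
a=cams.snapshot('scene')['color']
cv2.imwrite('pics/g6.png',np.hstack([cv2.resize(a[230:380,290:440],(390,390)),cv2.resize(d['color'][220:320,200:300],(390,390))])[:,:,::-1])
E
```

```text
clock: 12.6
ee_pos: [0.4491, -0.3921, 0.1658]
orientation: [-0.208, 0.678, 0.673, 0.209]
contact_force: [-0.3, -0.8, 1.3]
width: 0.085
gripper_force: 0.0
t 12.6 p [ 0.4491 -0.3921  0.1658] w 0.085 F [-0.3 -0.8  1.3]
[[0.007, 1.0, 0.004], [0.826, -0.008, 0.564], [0.564, -0.0, -0.826]]
[0.085, -0.002, 0.0, -0.001, 0.001, 0.001, -0.002]
[233.01379835 257.30981547]
[[20, 4, 176], [65, 36, 177], [66, 149, 176], [66, 149, 175], [65, 147, 174], [65, 148, 176], [18, 8, 153], [16, 26, 149]] [[20, 122, 205], [23, 6, 172], [65, 119, 175], [66, 150, 173], [66, 147, 175], [66, 147, 175], [23, 7, 152], [16, 126, 85], [15, 126, 85], [18, 121, 184]]
```

```bash
python3 inch.py '[[0.03,-0.002,0,-0.001,0,0,0],[0.03,-0.002,0,-0.001,0,0,0],[0.03,-0.002,0,-0.001,0,0,0],[0.03,-0.002,0,-0.001,0,0,0],[0.03,-0.002,0,-0.001,0,0,0],[0.03,-0.002,0,-0.001,0,0,0],[0.03,-0.002,0,-0.001,0,0,0]]'
python3 - <<'E'
from h import *
arc('R',1.57,8)
E
```

```text
clock: 13.4
ee_pos: [0.4492, -0.3951, 0.1661]
orientation: [-0.207, 0.679, 0.673, 0.209]
contact_force: [-1.7, -2.9, 5.2]
width: 0.0573
gripper_force: 62.4
t 13.4 p [ 0.4492 -0.3951  0.1661] w 0.0573 F [-1.7 -2.9  5.2]
[[0.007, 1.0, 0.005], [0.827, -0.008, 0.562], [0.562, 0.0, -0.827]]
[0.03, 0.049, -0.0, -0.008, -0.0, -0.196, -0.0]
[0.03, 0.098, -0.0, -0.005, -0.001, -0.392, -0.001]
[0.03, 0.146, -0.0, 0.006, -0.001, -0.589, -0.001]
[0.03, 0.19, -0.0, 0.027, -0.002, -0.785, -0.001]
[0.03, 0.23, -0.001, 0.056, -0.002, -0.981, -0.002]
[0.03, 0.264, -0.001, 0.092, -0.002, -1.177, -0.002]
[0.03, 0.289, -0.001, 0.134, -0.003, -1.374, -0.002]
[0.03, 0.306, -0.001, 0.181, -0.003, -1.57, -0.003]
```

```bash
python3 inch.py '[[0.03,0.024,0,-0.005,0,-0.098,0],[0.03,0.049,0,-0.008,0,-0.196,0],[0.03,0.074,0,-0.008,0,-0.294,0],[0.03,0.098,0,-0.005,0,-0.392,0],[0.03,0.122,0,-0.001,0,-0.491,0],[0.03,0.146,0,0.006,0,-0.589,0],[0.03,0.168,0,0.016,0,-0.687,0],[0.03,0.19,0,0.027,0,-0.785,0],[0.03,0.211,0,0.041,0,-0.883,0],[0.03,0.23,0,0.056,0,-0.981,0],[0.03,0.248,0,0.073,0,-1.079,0],[0.03,0.264,0,0.092,0,-1.177,0],[0.03,0.277,0,0.113,0,-1.276,0],[0.03,0.289,0,0.134,0,-1.374,0],[0.03,0.299,0,0.157,0,-1.472,0],[0.03,0.306,0,0.181,0,-1.57,0],[0.03,0.306,0,0.181,0,-1.57,0],[0.03,0.306,0,0.181,0,-1.57,0]]'
python3 - <<'E'
from h import *
p,R=tcprep();print(ctrl.sense()['joint_pos'])
a=cams.snapshot('scene')['color'];b=cams.snapshot('top')['color']
cv2.imwrite('pics/g7.png',np.hstack([cv2.resize(a[150:350,220:420],(390,390)),cv2.resize(b[200:320,330:450],(390,390))])[:,:,::-1])
E
```

```text
clock: 15.2
ee_pos: [0.4529, -0.0382, 0.1888]
orientation: [0.329, 0.627, 0.624, -0.331]
contact_force: [0.4, 4.4, 6.0]
width: 0.0575
gripper_force: 64.6
t 15.2 p [ 0.4529 -0.0382  0.1888] w 0.0575 F [0.4 4.4 6. ]
[[0.003, 1.0, -0.005], [0.564, -0.006, -0.826], [-0.826, -0.0, -0.564]]
[-0.10940507  0.29792863  2.06660981 -1.18422682  1.09090533  0.66554787]
```

View pics/g7.png

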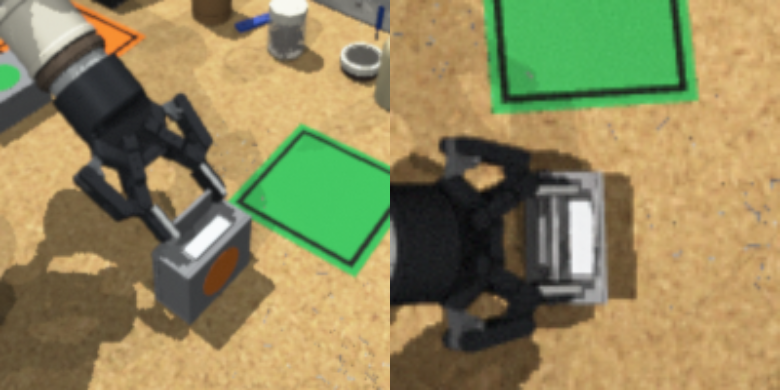

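The right drawer stands on end and shows its orange mark at crop (221,271). I'll release it and repeat the push.

```bash
python3 inch.py '[[0.085,0,0,0,0,0,0],[0.085,0,0,0,0,0,0],[0.085,0,0,0,0,0,0],[0.085,0,0,-0.02,0,0,0],[0.085,0,0,-0.05,0,0,0],[0.03,0,0,-0.09,0,0,0],[0.0,0,0,-0.12,0,0,0]]'
python3 - <<'E'
from h import *
p,R=tcprep();P,Q=push('R');
row(p,R,P-[0,0.02,-.11],Q,0.)
E
```

```text
clock: 16.0
ee_pos: [0.4526, 0.0612, 0.2567]
orientation: [0.328, 0.628, 0.623, -0.331]
contact_force: [0.1, -0.6, -0.0]
width: 0.0584
gripper_force: 0.0
t 16.0 p [0.4526 0.0612 0.2567] w 0.0584 F [ 0.1 -0.6 -0. ]
[[0.004, 1.0, -0.007], [0.566, -0.008, -0.824], [-0.824, -0.001, -0.566]]
[0.0, -0.244, 0.0, 0.159, -0.002, 0.969, -0.002]
```

```bash
python3 inch.py '[[0,-0.06,0,-0.04,0,0.15,0],[0,-0.107,0,-0.073,0,0.3,0],[0,-0.107,0,-0.073,0,0.47,0],[0,-0.15,0,0,0,0.6,0],[0,-0.2,0,0.05,0,0.75,0],[0,-0.22,0,0.1,0,0.9,0],[0,-0.244,0,0.159,0,0.969,0],[0,-0.244,0,0.159,0,0.969,0],[0,-0.244,0,0.159,0,0.969,0]]'
python3 - <<'E'
from h import *
p,R=tcprep();P,Q=push('R');
row(p,R,P-[0,0.02,0],Q,0.)
row(p,R,P,Q,0.)
E
```

```text
clock: 16.9
ee_pos: [0.4496, -0.213, 0.3663]
orientation: [-0.0, 0.712, 0.703, -0.001]
contact_force: [0.7, 1.1, 0.1]
width: 0.0001
gripper_force: 0.0
t 16.9 p [ 0.4496 -0.213   0.3663] w 0.0001 F [0.7 1.1 0.1]
[[0.013, 1.0, -0.002], [1.0, -0.013, -0.001], [-0.001, -0.002, -1.0]]
[0.0, 0.006, 0.001, 0.108, -0.002, 0.001, -0.007]
[0.0, 0.026, 0.001, 0.108, -0.002, 0.001, -0.007]
```

```bash
python3 inch.py '[[0,0.005,0,0.05,0,0,0],[0,0.005,0,0.09,0,0,0],[0,0.005,0,0.108,0,0,0],[0,0.005,0,0.108,0,0,0],[0,0.015,0,0.108,0,0,0],[0,0.025,0,0.108,0,0,0],[0,0.025,0,0.108,0,0,0]]' && python3 inch.py '[[0,0.014,0,0,0,-0.053,0],[0,0.028,0,-0.001,0,-0.105,0],[0,0.042,0,0,0,-0.158,0],[0,0.055,0,0.001,0,-0.21,0],[0,0.068,0,0.003,0,-0.263,0],[0,0.082,0,0.006,0,-0.315,0],[0,0.095,0,0.01,0,-0.368,0],[0,0.108,0,0.014,0,-0.42,0],[0,0.121,0,0.019,0,-0.473,0],[0,0.134,0,0.025,0,-0.525,0],[0,0.146,0,0.031,0,-0.578,0],[0,0.158,0,0.038,0,-0.63,0],[0,0.17,0,0.045,0,-0.683,0],[0,0.181,0,0.053,0,-0.735,0],[0,0.192,0,0.062,0,-0.788,0],[0,0.202,0,0.071,0,-0.84,0],[0,0.202,0,0.071,0,-0.84,0]]' && python3 inch.py '[[0,-0.05,0,-0.04,0,0.1,0],[0,-0.1,0,-0.041,0,0.2,0],[0,-0.14,0,-0.041,0,0.3,0],[0,-0.165,0,-0.041,0,0.44,0],[0.085,-0.165,0,-0.041,0,0.6,0],[0.085,-0.165,0,-0.041,0,0.75,0],[0.085,-0.165,0,-0.1,0,0.84,0]]'
cat >> h.py <<'E'
def find(d,n):
    "flipped drawer from its marked underside at z=.046: mark centre and outline"
    hsv=cv2.cvtColor(d['color'],cv2.COLOR_RGB2HSV)
    lo,hi=((5,110,100),(18,255,255)) if n=='orange' else ((50,100,60),(80,255,255))
    for c in cv2.findContours(cv2.inRange(hsv,lo,hi),0,2)[0]:
        A=cv2.contourArea(c)
        if not 150<A<700: continue
        M=cv2.moments(c);uv=np.array([M['m10'],M['m01']])/M['m00'];(_,_),r,_=cv2.minAreaRect(c)
        if not .75<r[0]/r[1]<1.33 or A/(r[0]*r[1])>.9: continue
        m=cv2.inRange(hsv,(0,0,130),(255,70,255));u,v=uv.astype(int)
        box=np.zeros_like(m);cv2.circle(box,(u,v),29,255,-1);m&=box;cv2.drawContours(m,[c],-1,255,4)
        m=cv2.morphologyEx(m,cv2.MORPH_OPEN,np.ones((5,5)))
        k=max(cv2.findContours(m,0,2)[0],key=cv2.contourArea)
        print(n,A,uv.round(1),'mark',ray(d,uv,.046)[0].round(4),'rect',cv2.minAreaRect(ray(d,k[:,0],.046)[:,:2].astype(np.float32)))
E
python3 - <<'E'
from h import *
tcprep();d=cams.snapshot('top');pickle.dump(d,open('t2.pkl','wb'));find(d,'green');find(d,'orange')
E
```

```text
clock: 17.6
ee_pos: [0.4512, -0.183, 0.2604]
orientation: [0.001, 0.709, 0.705, -0.0]
contact_force: [-0.6, 0.1, 0.6]
width: -0.0002
gripper_force: 0.0
clock: 19.3
ee_pos: [0.4529, 0.0193, 0.1884]
orientation: [0.289, 0.647, 0.644, -0.29]
contact_force: [-1.1, 2.5, 3.2]
width: 0.0002
gripper_force: 2.0
clock: 20.0
ee_pos: [0.4511, -0.0264, 0.3697]
orientation: [-0.004, 0.712, 0.702, -0.0]
contact_force: [1.0, 0.3, -1.1]
width: 0.0432
gripper_force: 0.0
t 20.0 p [ 0.4511 -0.0264  0.3697] w 0.0432 F [ 1.   0.3 -1.1]
[[0.013, 1.0, -0.006], [1.0, -0.013, 0.005], [0.005, -0.006, -1.0]]
green 316.5 [232.2 256.1] mark [0.493  0.1821 0.046 ] rect ((0.4935353994369507, 0.18809431791305542), (0.08785802870988846, 0.09111380577087402), 89.20985412597656)
orange 518.5 [219.9 349.4] mark [0.2779 0.2061 0.046 ] rect ((0.2942486107349396, 0.15558630228042603), (0.02611209638416767, 0.031236350536346436), 89.87255096435547)
```

```bash
cat >> h.py <<'E'
def edges(d,c0):
    "front/back edges of a flipped drawer near c0: rows where the grey top starts/stops, as lines in world"
    hsv=cv2.cvtColor(d['color'],cv2.COLOR_RGB2HSV);u0,v0=pix(d,[c0[0],c0[1],.046])[0]
    h,s=hsv[:,:,0],hsv[:,:,1];top=(s<70)|((h>50)&(h<80))
    F=[];B=[]
    for u in range(int(u0)-11,int(u0)+12):
        col=top[:,u];v=int(v0)
        b=v
        while col[b-1]:b-=1
        f=v
        while col[f+1]:f+=1
        F.append((u,f+.5));B.append((u,b-.5))
    for nm,L in(('front',F),('back',B)):
        w=ray(d,L,.046);k=np.polyfit(w[:,1],w[:,0],1);print(nm,'x at c',np.polyval(k,c0[1]).round(4),'slope',k[0].round(3))
E
python3 - <<'E'
from h import *
d=pickle.load(open('t2.pkl','rb'));edges(d,(.493,.182))
hsv=cv2.cvtColor(d['color'],cv2.COLOR_RGB2HSV);v=256;print(hsv[v,208:262:1,1].tolist());print(ray(d,[(212,256),(252,256)],.046))
p,R=tcprep()
for a in(1.495,):
  for sgn in(1,-1):
    Q=tool(a,0)@Rn.from_euler('z',sgn*np.pi/2).as_matrix()
    row(p,R,(.493,.182,.3),Q,.085)
print(ctrl.sense()['joint_pos'])
E
```

```text
front x at c 0.4468 slope 0.01
back x at c 0.5389 slope 0.078
[128, 131, 126, 110, 33, 5, 3, 5, 6, 5, 7, 2, 3, 12, 131, 150, 146, 151, 154, 150, 152, 146, 150, 152, 152, 150, 150, 150, 150, 152, 152, 149, 146, 148, 139, 57, 5, 7, 8, 2, 18, 19, 16, 23, 110, 119, 126, 130, 127, 126, 129, 120, 133, 129]
[[0.49373959 0.2314894  0.046     ]
 [0.49259148 0.13381015 0.046     ]]
t 20.05 p [ 0.4528 -0.0218  0.3775] w 0.0508 F [2.7 2.8 3.9]
[[0.009, 1.0, 0.005], [1.0, -0.009, 0.01], [0.01, 0.005, -1.0]]
[0.085, 0.203, 0.038, 0.08, -0.004, -0.012, 1.637]
[0.085, 0.203, 0.038, 0.08, 0.011, -0.004, -1.504]
[-0.31911956 -0.14624494  1.95775394  0.0112142   1.32821807 -0.31255318]
```

```bash
python3 inch.py '[[0.085,0.05,0.01,0,0,0,-0.15],[0.085,0.1,0.02,0,0,0,-0.3],[0.085,0.14,0.03,0,0,0,-0.45],[0.085,0.18,0.038,0.02,0,0,-0.6],[0.085,0.203,0.038,0.05,0,0,-0.75],[0.085,0.203,0.038,0.08,0,0,-0.9],[0.085,0.203,0.038,0.08,0,0,-1.05],[0.085,0.203,0.038,0.08,0,0,-1.2],[0.085,0.203,0.038,0.08,0,0,-1.35],[0.085,0.203,0.038,0.08,0,0,-1.53],[0.085,0.203,0.038,0.08,0,0,-1.53],[0.085,0.203,0.038,0.08,0,0,-1.53]]'
cat >> h.py <<'E'
def grip(a,n=-1): return tool(a,0)@Rn.from_euler('z',n*np.pi/2).as_matrix()
E
python3 - <<'E'
from h import *
p,R=tcprep();Q=grip(1.52)
row(p,R,(.493,.182,.18),Q,.085)
d=cams.snapshot('top');pickle.dump(d,open('t3.pkl','wb'));find(d,'orange')
d=cams.snapshot('scene');find(d,'orange');find(d,'green')
E
```

```text
clock: 21.25
ee_pos: [0.4918, 0.1785, 0.2923]
orientation: [0.0, 0.024, 1.0, -0.0]
contact_force: [-1.1, 0.7, 0.6]
width: 0.0849
gripper_force: 0.0
t 21.25 p [0.4918 0.1785 0.2923] w 0.0849 F [-1.1  0.7  0.6]
[[-0.999, 0.048, 0.001], [0.048, 0.999, -0.001], [-0.001, -0.001, -1.0]]
[0.085, -0.001, 0.004, 0.112, -0.001, 0.001, 0.003]
orange 523.0 [220.2 349.4] mark [0.2778 0.2055 0.046 ] rect ((0.27655360102653503, 0.17888985574245453), (0.035756807774305344, 0.011770302429795265), 1.347007393836975)
orange 211.5 [425.  388.1] mark [ 0.3992 -0.4198  0.046 ] rect ((0.40505272150039673, -0.42037203907966614), (0.04595763608813286, 0.028137095272541046), 27.157730102539062)
orange 170.0 [234.6 386.9] mark [ 0.2195 -0.2026  0.046 ] rect ((0.2240067720413208, -0.20156604051589966), (0.0420190691947937, 0.04829586297273636), 39.946563720703125)
orange 453.5 [266.  373.5] mark [ 0.2633 -0.2242  0.046 ] rect ((0.26468732953071594, -0.23053671419620514), (0.0672474205493927, 0.06396398693323135), 39.83738708496094)
orange 313.0 [250.3 340.4] mark [ 0.2839 -0.1654  0.046 ] rect ((0.2910097539424896, -0.16714254021644592), (0.05490122362971306, 0.03840094059705734), 89.56137084960938)
orange 466.5 [135.1 298.4] mark [0.2044 0.0555 0.046 ] rect ((0.1951877325773239, 0.05986912548542023), (0.11274837702512741, 0.08069947361946106), 51.43697738647461)
orange 410.0 [298.5 263.5] mark [ 0.4509 -0.1183  0.046 ] rect ((0.45192182064056396, -0.11707203090190887), (0.09282723814249039, 0.07601723074913025), 1.4508578777313232)
orange 262.0 [200.8 245.5] mark [0.3573 0.0681 0.046 ] rect ((0.3509672284126282, 0.06703238189220428), (0.0891241654753685, 0.05533387511968613), 41.226322174072266)
```

The orange drawer lies flipped at (0.451, -0.118), and its outline of 92.8 x 76.0 mm matches the given size. Now I'll descend on the green one.

```bash
python3 inch.py '[[0.085,-0.001,0.004,0.04,0,0,0],[0.085,-0.001,0.004,0.08,0,0,0],[0.085,-0.001,0.004,0.1,0,0,0],[0.085,-0.001,0.004,0.112,0,0,0],[0.085,-0.001,0.004,0.112,0,0,0]]' && python3 inch.py '[[0.04,0,0,0,0,0,0],[0.04,0,0,0,0,0,0],[0.04,0,0,0,0,0,0],[0.04,0,0,0,0,0,0],[0.04,0,0,0,0,0,0]]'
python3 - <<'E'
from h import *
p,R=tcprep();Q=grip(1.5708)
row(p,R,(.63,.182,p[2]+.001),Q,.04)
row(p,R,(.63,-.2096,p[2]+.001),Q,.04)
E
```

```text
clock: 21.85
ee_pos: [0.4921, 0.1821, 0.1781]
orientation: [-0.002, 0.025, 1.0, -0.001]
contact_force: [-1.3, -0.7, 0.7]
width: 0.0849
gripper_force: 0.0
clock: 22.35
ee_pos: [0.4933, 0.1822, 0.1805]
orientation: [0.0, 0.024, 1.0, -0.0]
contact_force: [-0.9, -0.1, 5.3]
width: 0.0748
gripper_force: 72.4
t 22.35 p [0.4933 0.1822 0.1805] w 0.0748 F [-0.9 -0.1  5.3]
[[-0.999, 0.049, 0.001], [0.049, 0.999, -0.0], [-0.001, -0.0, -1.0]]
[0.04, -0.136, 0.006, -0.001, -0.0, 0.001, -0.049]
[0.04, -0.156, -0.385, -0.001, -0.0, 0.001, -0.049]
```

```bash
python3 inch.py '[[0.04,-0.02,0,-0.001,0,0,0],[0.04,-0.05,0,-0.001,0,0,0],[0.04,-0.08,0,-0.001,0,0,0],[0.04,-0.11,0.005,-0.001,0,0,0],[0.04,-0.136,-0.01,-0.001,0,0,0],[0.04,-0.138,-0.04,-0.001,0,0,0],[0.04,-0.139,-0.07,-0.001,0,0,-0.01],[0.04,-0.14,-0.1,-0.001,0,0,-0.01],[0.04,-0.142,-0.13,-0.001,0,0,-0.02],[0.04,-0.144,-0.16,-0.001,0,0,-0.02],[0.04,-0.145,-0.19,-0.001,0,0,-0.03],[0.04,-0.147,-0.22,-0.001,0,0,-0.03],[0.04,-0.148,-0.25,-0.001,0,0,-0.04],[0.04,-0.15,-0.28,-0.001,0,0,-0.05],[0.04,-0.151,-0.31,-0.001,0,0,-0.05],[0.04,-0.152,-0.34,-0.001,0,0,-0.05],[0.04,-0.154,-0.37,-0.001,0,0,-0.05],[0.04,-0.155,-0.385,-0.001,0,0,-0.05],[0.04,-0.155,-0.385,-0.001,0,0,-0.05]]' && python3 inch.py '[[0.085,0,0,0,0,0,0],[0.085,0,0,0,0,0,0],[0.085,0,0,0,0,0,0],[0.085,0,0,0,0,0,0],[0.085,0,0,-0.04,0,0,0],[0.085,0,0,-0.08,0,0,0],[0.085,0,0,-0.12,0,0,0],[0.085,0,0,-0.12,0,0,0]]'
python3 - <<'E'
from h import *
p,R=tcprep();Q=grip(1.56)
row(p,R,(.4515,-.118,p[2]),Q,.085);row(p,R,(.4515,-.118,.18),Q,.085)
d=cams.snapshot('scene');find(d,'orange');find(d,'green');print(ctrl.sense()['joint_pos'])
E
```

```text
clock: 24.25
ee_pos: [0.6287, -0.2119, 0.1806]
orientation: [-0.0, 0.001, 1.0, -0.001]
contact_force: [-0.4, -1.3, 1.6]
width: 0.0753
gripper_force: 72.0
clock: 25.05
ee_pos: [0.6311, -0.2104, 0.3083]
orientation: [0.005, -0.001, 1.0, -0.004]
contact_force: [0.9, -0.5, 0.7]
width: 0.0849
gripper_force: 0.0
t 25.05 p [ 0.6311 -0.2104  0.3083] w 0.0849 F [ 0.9 -0.5  0.7]
[[-1.0, -0.002, 0.01], [-0.002, 1.0, -0.007], [-0.01, -0.007, -1.0]]
[0.085, 0.179, 0.093, -0.002, -0.007, 0.01, 0.013]
[0.085, 0.181, 0.094, 0.126, -0.007, 0.01, 0.013]
orange 296.0 [391. 373.] mark [ 0.3859 -0.3697  0.046 ] rect ((0.38655903935432434, -0.3640829920768738), (0.06217983737587929, 0.058176279067993164), 60.35017776489258)
orange 467.0 [136.5 299.6] mark [0.2047 0.0511 0.046 ] rect ((0.1951616108417511, 0.05247312784194946), (0.10939619690179825, 0.07771869003772736), 58.72883605957031)
orange 248.0 [435.  277.7] mark [ 0.5888 -0.3379  0.046 ] rect ((0.5946722626686096, -0.3396531045436859), (0.06768780946731567, 0.08824514597654343), 65.49466705322266)
orange 414.0 [298.5 263.5] mark [ 0.4509 -0.1184  0
[... 197 characters left out ...]
31430054, -0.0026595555245876312), (0.09548597037792206, 0.057026393711566925), 72.2112808227539)
orange 622.5 [166.6 230. ] mark [0.3372 0.162  0.046 ] rect ((0.3398599624633789, 0.16642983257770538), (0.10262534767389297, 0.19252726435661316), 4.286306381225586)
orange 258.0 [131.2 212.7] mark [0.3166 0.2722 0.046 ] rect ((0.31991592049598694, 0.27143436670303345), (0.10618463158607483, 0.049611348658800125), 62.09654998779297)
orange 557.5 [142.3 180.8] mark [0.3942 0.3589 0.046 ] rect ((0.39333122968673706, 0.37722331285476685), (0.20006275177001953, 0.12587612867355347), 45.59160232543945)
[-5.02984898e-01  4.66550761e-01  1.41833430e+00 -1.41419020e-03
  1.24965491e+00 -2.07522036e+00]
```

```bash
python3 inch.py '[[0.085,0.045,0.023,0,-0.007,0.01,0],[0.085,0.09,0.046,0,-0.007,0.01,0],[0.085,0.13,0.07,0,-0.007,0.01,0],[0.085,0.179,0.093,0,-0.007,0.01,0],[0.085,0.181,0.094,0.02,-0.007,0.01,0],[0.085,0.181,0.094,0.05,-0.007,0.01,0],[0.085,0.181,0.094,0.05,-0.007,0.01,0]]'
python3 - <<'E'
from h import *
p,R=tcprep();Q=grip(1.575)
row(p,R,(.4515,-.118,.18),Q,.085)
d=cams.snapshot('top');find(d,'green')
E
```

```text
clock: 25.8
ee_pos: [0.445, -0.1144, 0.2461]
orientation: [-0.01, -0.001, 1.0, 0.006]
contact_force: [-0.4, 0.3, 0.2]
width: 0.0846
gripper_force: 0.0
t 25.8 p [ 0.445  -0.1144  0.2461] w 0.0846 F [-0.4  0.3  0.2]
[[-1.0, -0.002, -0.02], [-0.002, 1.0, 0.011], [0.02, 0.011, -1.0]]
[0.085, -0.008, -0.004, 0.066, 0.011, -0.02, -0.003]
```

```bash
python3 inch.py '[[0.085,0,0,0,0,0,0],[0.085,0,0,0,0,0,0],[0.085,0,0,0,0,0,0]]'
python3 - <<'E'
from h import *
p,R=tcprep();Q=grip(1.575)
row(p,R,(.4515,-.118,.18),Q,.085)
E
```

```text
clock: 26.15
ee_pos: [0.4484, -0.1165, 0.2515]
orientation: [-0.005, -0.001, 1.0, 0.003]
contact_force: [0.0, 0.6, -0.4]
width: 0.0852
gripper_force: 0.0
t 26.15 p [ 0.4484 -0.1165  0.2515] w 0.0852 F [ 0.   0.6 -0.4]
[[-1.0, -0.001, -0.01], [-0.001, 1.0, 0.005], [0.01, 0.005, -1.0]]
[0.085, -0.004, -0.002, 0.071, 0.005, -0.01, -0.003]
```

```bash
python3 inch.py '[[0.085,-0.004,-0.002,0.035,0.005,-0.01,0],[0.085,-0.004,-0.002,0.06,0.005,-0.01,0],[0.085,-0.004,-0.002,0.07,0.005,-0.01,0],[0.085,-0.004,-0.002,0.07,0.005,-0.01,0],[0.04,-0.004,-0.002,0.07,0.005,-0.01,0],[0.04,-0.004,-0.002,0.07,0.005,-0.01,0],[0.04,-0.004,-0.002,0.07,0.005,-0.01,0],[0.04,-0.004,-0.002,0.07,0.005,-0.01,0],[0.04,-0.004,-0.002,0.07,0.005,-0.01,0]]'
python3 - <<'E'
from h import *
p,R=tcprep();Q=grip(1.5708)
row(p,R,(.63,.0,p[2]+.001),Q,.04)
row(p,R,(.63,.218,p[2]+.001),Q,.04)
E
```

```text
clock: 27.05
ee_pos: [0.4517, -0.1182, 0.1818]
orientation: [0.0, -0.001, 1.0, -0.0]
contact_force: [-0.7, 0.6, 6.7]
width: 0.0754
gripper_force: 71.5
t 27.05 p [ 0.4517 -0.1182  0.1818] w 0.0754 F [-0.7  0.6  6.7]
[[-1.0, -0.001, 0.001], [-0.001, 1.0, -0.0], [-0.001, -0.0, -1.0]]
[0.04, -0.178, 0.118, -0.001, -0.0, 0.001, 0.001]
[0.04, -0.179, 0.336, -0.001, -0.0, 0.001, 0.001]
```

```bash
python3 inch.py '[[0.04,0,0.02,-0.001,0,0,0],[0.04,0,0.05,-0.001,0,0,0],[0.04,-0.01,0.08,-0.001,0,0,0],[0.04,-0.03,0.1,-0.001,0,0,0],[0.04,-0.05,0.125,-0.001,0,0,0],[0.04,-0.07,0.15,-0.001,0,0,0],[0.04,-0.09,0.175,-0.001,0,0,0],[0.04,-0.11,0.2,-0.001,0,0,0],[0.04,-0.125,0.225,-0.001,0,0,0],[0.04,-0.14,0.25,-0.001,0,0,0],[0.04,-0.15,0.275,-0.001,0,0,0],[0.04,-0.165,0.3,-0.001,0,0,0],[0.04,-0.175,0.325,-0.001,0,0,0],[0.04,-0.179,0.336,-0.001,0,0,0],[0.04,-0.179,0.336,-0.001,0,0,0],[0.04,-0.179,0.336,-0.001,0,0,0]]' && python3 inch.py '[[0.085,0,0,0,0,0,0],[0.085,0,0,0,0,0,0],[0.085,0,0,0,0,0,0],[0.085,0,0,0,0,0,0],[0.085,0,0,-0.04,0,0,0],[0.085,0,0,-0.08,0,0,0],[0.085,0,0,-0.12,0,0,0],[0.085,0.05,0,-0.15,0,0,0],[0.085,0.1,0,-0.15,0,0,0],[0.085,0.15,0,-0.15,0,0,0],[0.085,0.2,0,-0.15,0,0,0],[0.085,0.25,0,-0.15,0,0,0],[0.085,0.25,0,-0.15,0,0,0],[0.085,0.25,0,-0.15,0,0,0]]'
python3 - <<'E'
from h import *
d=cams.snapshot('top');print(mats(d));find(d,'green');find(d,'orange')
cv2.imwrite('pics/end.png',d['color'][:,:,::-1])
E
```

```text
clock: 28.65
ee_pos: [0.6294, 0.2183, 0.1819]
orientation: [-0.0, -0.001, 1.0, 0.001]
contact_force: [0.2, 1.6, 1.4]
width: 0.0748
gripper_force: 71.2
clock: 30.05
ee_pos: [0.3786, 0.218, 0.332]
orientation: [-0.0, -0.001, 1.0, 0.001]
contact_force: [0.5, 0.8, 0.1]
width: 0.0851
gripper_force: 0.0
{'orange': ((0.6299933195114136, 0.21847712993621826), (0.16060353815555573, 0.15917515754699707), 2.4317238330841064), 'green': ((0.6266258358955383, -0.20951423048973083), (0.15515832602977753, 0.15468178689479828), 3.0216329097747803)}
```

View pics/end.png

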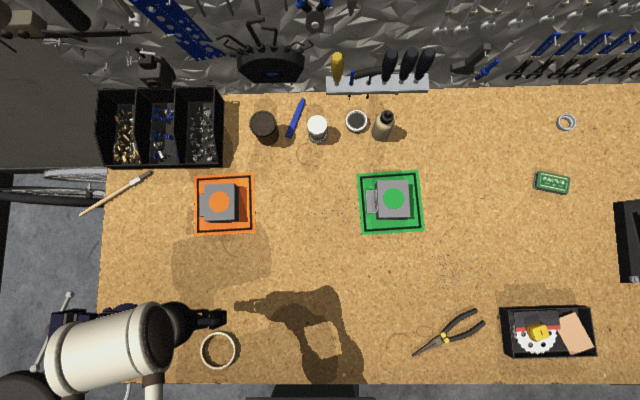

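Both drawers lie bottom-up, centred on the mats of their own colour (orange mark near (219,202), green near (393,199)). The bystanders have not moved and the arm is clear.

```bash
python3 -c "
from rig import ctrl, cams, ticket
print(ticket.job_done())"
```

```text
the job is handed in; nothing more can be done
None
```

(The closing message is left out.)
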